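Lever open the vial safe and hold it

TASK

Open the heavy flap of the vial safe with its lever: with a fingertip push the upright peg of the safety stop so that the stop swings well out from under the lever, then press the pedal on the lever's long end all the way down onto its rubber buffer and keep it pressed there, so that the flap stays raised; the program finishes while still holding the pedal down. Only touch and push, never grip or lift: the lever stays in its cradle, the flap is not touched by the robot, and the bottle, vial, tape, pen and box standing about stay where they are.

Things in the scene. Friction and masses are not known exactly. Their poses are not given: they have to be found in the camera images.
- vial_safe: Fixed steel frame, base plate 410 x 100 x 8 mm, shifted and turned each start. Origin on the worktop under the lever's pivot; z up; +x points to the small grey box (x 95 to 187 mm, 100 wide, walls up to z 70), -x to the lever's long arm (base ends at x -220); y to the left looking along +x. Rubber buffer, 20 mm across, at x -145, y 0, top at z 55.
- cradle (a point): Centre of the two open-topped notches (14 mm wide, 19 deep) that carry the lever's loose 12 mm cross pin, on the pivot line (along the frame's y), at the frame's (0, 0, 55) mm.
- lever: Loose cranked steel lever, 250 g, resting in the cradle. Origin at its cross pin, axes as the frame's at rest. Short arm 80 mm to +x, level, its end roller under the flap's tongue; long arm 190 mm to -x, rising at 42 degrees, 18 mm wide, with a flat shoe under it at x -75 to -40. Pressed, it turns about the pin's y, long end down by about 0.7 rad to the buffer. Let go, it comes back up.
- pedal (a point): Centre of the top face of the pedal, a black plate 45 (x) x 42 (y) x 8 mm on the long arm's end; in the lever's frame (-136, 0, 140) mm, 195 mm above the worktop at rest; pressed fully, about 76 mm up and 58 mm further to -x. Face tilted 20 degrees at rest (outer edge up), level at mid-stroke, 20 degrees the other way at the bottom. Takes 4 to 10 N, more on the buffer.
- flap: Heavy steel flap, about 1.6 kg, 94 x 104 x 18 mm, on the grey box, hinged at its far end; origin on the hinge line at the frame's (187, 0, 72) mm, z axis vertical when shut. A 30 mm wide tongue reaches from it over the lever's short end. Pressing the lever fully tilts it by about 0.37 rad; it falls shut by its weight.
- stop (a joint): Angle of the safety stop, a swivel arm on an upright column at the frame's (-60, 55) mm. At the start (0 to 0.12 rad) its arm, 62 mm long, top at z 66 mm, lies 4 mm under the lever's shoe and blocks it; 1.57 (limit) = quarter turn, arm beside the lever, fully clear. Grows clockwise seen from above. Stays where it is left; about 1 N at the peg turns it.
- stop_peg (a point): Centre of the top, at z 150 mm, of the stop's upright black peg, 16 mm thick, 84 mm of it free; it stands 55 mm from the column's axis on the tail opposite the arm. At stop angle 0 it is at the frame's (-60, 110) mm; pushed towards +x it follows an arc about the column to (-5, 55) mm at 1.57 rad.
- sample_bottle: Loose white bottle, 37 mm thick, 74 mm high, near the lever; leave alone. Origin under its centre.
- sample_vial: Loose glass vial with black cap, 23 mm thick, 48 mm high, near the lever; leave alone. Origin under its centre.
- tape_roll: Loose roll of tape, 54 mm across, 12 mm high, near the frame; leave alone. Origin under its centre.
- blue_pen: Loose pen, 145 mm long, lying beside the frame; leave alone. Origin under its centre.
- filters: Loose flat box with lid, 92 x 92 x 34 mm, to the right; leave alone. Origin under its centre.

How it is judged:
By the outcome, as a careful person would: the job done as asked, in the order asked, and still so for the second after the job is handed in, while the arm keeps its last pose, push and grip.
It also fails if it takes over 48 s, if anything falls off the work surface, if the arm or the gripper's body presses on something with over 40 N, if the wrist force passes 120 N, or if a joint passes its speed limit or range.

ROBOT

A 6-joint arm with a two-finger parallel gripper is mounted at the origin on a cart in front of the work surface, level with it; the furniture and walls round the work are solid. World frame = base frame: x ahead of the robot, y to its left, z up, the work surface at z = 0. Lengths are in m, angles in rad, forces in N, time in s.
With the tool pointing down it reaches from about 0.3 to 0.875 m from the base axis. Payload 6.4 kg.
Tool frame: the origin (TCP) lies midway between the tips of the shut fingers; the grasp point (between the pads) lies 19 mm behind it (bot.grasp_offset is the z of the grasp point in the tool frame, in m); z points along the fingers, y is the direction in which the jaws open and shut (so a half turn about z gives the same grasp; the last joint's range is limited). The gripper opens to 85 mm and grips with 20 to 120 N. Pads are 22 mm wide; open, the fingers measure 114 mm over their backs; the gripper's body (76 mm by 85 mm) begins 54 mm behind the grasp point. The pads swing forward as they close: fully open they stand 13 mm farther back than shut.
Start: joints at [-1.526, 0.181, 1.607, -0, 1.354, -0.206], TCP at [0.143, -0.557, 0.203] pointing down, gripper open.
Joint ranges: [-2.99, 2.99], [-0.89, 2.07], [0.3, 2.58], [-1.14, 4.28], [0, 2.63], [-3.12, 3.12]. Speed limits (rad/s): [2.57, 2.57, 3.01, 3.14, 3.14, 3.14].

INTERFACE

Orientations are given as a unit quaternion [w, x, y, z].
In Python, from plant import bot gives the robot as it stands.
- The arm moves only by the tool step_arm, never from a script. Its arguments are lists of equal length, an entry for each row: "travel": the shift along the world's x, y, z in m, a list of three; "spin": the turn about the world's z in rad. In form: {"travel": [[x, y, z], ...], "spin": [spin, ...]}. A call has 1 to 10 rows; each row is the pose to reach, as a shift and turn from the pose measured when the call began; what a row does not reach only later rows make up. A row lasts 1/10 s, in which the tool goes at most 50 mm and 8.59 degrees, less where a joint would pass 70% of its speed; a pose out of reach is approached as far as the arm can. A call with a gripper value outside its range is refused whole. "grip" is the opening, from 0 (shut) to 1 (fully open), set as the call begins (left out, the last holds). The fingers move at their own pace and stop on an object; "newtons" is the grip in N (left out, the last holds). Time passes only in rows, so rows that repeat a pose let the fingers close. It gives the time, the measured TCP pose, the force and the opening at its end, in the units of the state.
- bot.state(): the state, without advancing time (a new reading comes with each control period).
- bot.capture(name): name is "scene" or "top" or "wrist"; returns a dict with "img" (420x560x3 uint8, blue, green, red), "fovy" (degrees; the focal length in pixels is half the picture's height over the tangent of half this angle, whatever the lens; pixels are square), "cx", "cy" (the principal point, pixels), "world_from_camera" (4x4, takes a point from camera to world coordinates). Camera axes: x right, y up, looking along -z (the intrinsics and any distortion apply to the point x, -y, -z); pixel columns grow to the right and rows downward; lengths in m; the calibration is good to about 2 mm. A picture is of the moment at which its call begins. There is no depth.
- bot.close_job(): hands the job in, once; it reports no verdict.
Trained networks look in the newest picture that a camera, given by its name, has taken for a name from the list of things; names that differ only in an ending like _2 or _b are one class to them, and where a whole thing is asked for, a point or a joint stands for the part that bears it (a point fixed in the world has none). Each returns a list of dicts, best first, with "confidence" (0 to 1); they miss things now and then, are a little off and sometimes report something else, mostly with a low value. They report only what shows in the picture. A call takes as long as a camera call.
- bot.cut_out(name, camera): "pixels" (420x560 bool, what is visible of it) and "position" ([column, row] in pixels, amid what is visible of it).
- bot.spot_point(name, camera): "position" ([column, row] in pixels: a listed point, or the origin of a listed thing).
The state is a dict: "time": time; "q": joint angles; "joint_vel": joint speeds; "joint_torque": joint torques, N m; "tcp_pos": TCP position; "ee_rot": TCP orientation; "wrist_force": force on the tool from outside, world axes, zero at the start; "wrist_torque": the same for the moment, N m; "finger_gap": opening from 0.0 (shut) to 1.0 (fully open).
Only numpy, scipy, OpenCV 4.12 (cv2) and the standard library are available. Lean on these libraries where they do the work, as an engineer would, in place of code of your own. Each camera call takes 0.05 s, during which the arm holds its last target.

## Working session

There is one attempt and no reset: what is moved stays moved. The work goes in short steps, Python scripts to look and compute and a tool call to move; the robot and the scene stay as the last step left them, time stands still between calls to the robot, and variables do not carry over. Pictures are saved under pics/ and viewed, and the job is handed in when it is done.

Besides the shell and the picture viewer there is one more tool, called after "Emit:" as name([rows], argument=value, ...), one row to a line, values as JSON. step_arm: Moves the arm, as the interface text tells. Its arguments: {"type":"object","properties":{"travel":{"type":"array","items":{"type":"array","items":{"type":"number"}}},"spin":{"type":"array","items":{"type":"number"}},"grip":{"type":"number"},"newtons":{"type":"number"}},"required":["travel","spin"]}

```bash
mkdir -p pics; ls
cat > h.py <<'E'
import numpy as np, cv2
from plant import bot
def cam(n):
    c=bot.capture(n); return c
def K(c):
    f=210/np.tan(np.radians(c['fovy'])/2); return f
def ray(c,p):
    f=K(c); d=np.array([(p[0]-c['cx'])/f,-(p[1]-c['cy'])/f,-1.]); T=np.array(c['world_from_camera'])
    d=T[:3,:3]@d; return T[:3,3],d/np.linalg.norm(d)
def atz(c,p,z):
    o,d=ray(c,p); return o+d*(z-o[2])/d[2]
def proj(c,P):
    T=np.linalg.inv(np.array(c['world_from_camera'])); q=T[:3,:3]@np.array(P)+T[:3,3]; f=K(c)
    return np.array([c['cx']+f*q[0]/-q[2], c['cy']-f*q[1]/-q[2]])
E
python3 - <<'E'
from h import *
for n in ['scene','top','wrist']:
    c=cam(n); cv2.imwrite(f'pics/{n}0.png',c['img']); print(n,[k for k in c],c['fovy'],c['cx'],c['cy'],np.round(c['world_from_camera'],3).tolist())
    for k in c:
        if k not in('img','world_from_camera'):print(k,c[k])
    for nm in ['cradle','pedal','stop_peg','flap','vial_safe','sample_bottle','sample_vial','filters']:
        print(nm,[(np.round(r['position'],1).tolist(),round(r['confidence'],2)) for r in bot.spot_point(nm,n)][:3])
print(bot.state())
E
```

```text
pics
scene ['img', 'fovy', 'cx', 'cy', 'world_from_camera'] 50.5680906989266 282.8276453869771 214.41739506624685 [[-0.604, 0.43, -0.671, -0.15], [-0.797, -0.303, 0.523, 0.567], [0.022, 0.851, 0.525, 0.683], [0.0, 0.0, 0.0, 1.0]]
fovy 50.5680906989266
cx 282.8276453869771
cy 214.41739506624685
cradle [([269.2, 240.5], 0.68)]
pedal [([322.0, 183.7], 0.76)]
stop_peg [([311.0, 231.3], 0.72), ([191.9, 252.7], 0.26)]
flap [([191.2, 251.4], 0.64)]
vial_safe [([270.7, 261.6], 0.74), ([271.2, 240.4], 0.74)]
sample_bottle [([318.3, 232.6], 0.63)]
sample_vial []
filters [([405.5, 249.4], 0.94)]
top ['img', 'fovy', 'cx', 'cy', 'world_from_camera'] 56.775893548245406 284.2192058147331 213.37915650438785 [[0.01, 0.99, -0.138, 0.414], [-1.0, 0.013, 0.018, 0.037], [0.02, 0.137, 0.99, 1.054], [0.0, 0.0, 0.0, 1.0]]
fovy 56.775893548245406
cx 284.2192058147331
cy 213.37915650438785
cradle [([272.6, 209.1], 0.72)]
pedal [([332.3, 220.5], 0.86)]
stop_peg [([202.2, 188.1], 0.73), ([278.8, 257.4], 0.51), ([272.5, 210.5], 0.19)]
flap [([201.9, 186.3], 0.64)]
vial_safe [([273.8, 211.9], 0.61)]
sample_bottle
[... 510 characters left out ...]
 []
filters []
{'time': 1.35, 'q': array([-1.52629121e+00,  1.80830109e-01,  1.60699277e+00, -1.46736617e-05,
        1.35378183e+00, -2.06303135e-01]), 'joint_vel': array([-0.00096599, -0.00034593, -0.00204206, -0.00062664, -0.00026893,
        0.0014317 ]), 'joint_torque': array([ 1.10341382e-03, -4.44832134e+01, -3.51681376e+01, -1.00986476e-04,
        5.52354322e-04,  1.39863170e-05]), 'tcp_pos': array([ 0.1427187 , -0.55702679,  0.20297501]), 'ee_rot': array([-6.58657379e-06,  9.92147004e-01,  1.25077265e-01, -6.65422988e-06]), 'wrist_force': array([ 0.54967953, -0.41177826, -0.28022075]), 'wrist_torque': array([ 0.05396428, -0.01132821,  0.01629628]), 'finger_gap': 1.0001262724497555}
```

View pics/scene0.png

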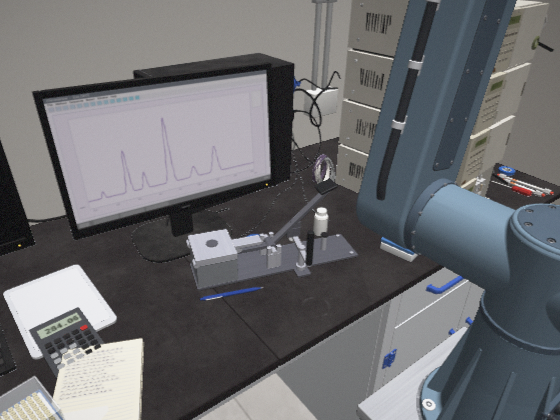

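View pics/top0.png

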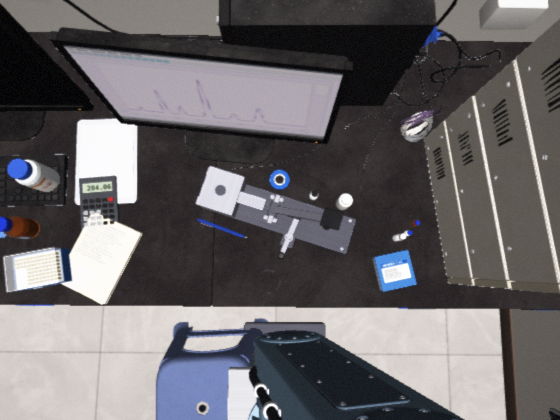

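Run:
```python
from h import *
a=cv2.imread('pics/top0.png')[150:270,180:380]; cv2.imwrite('pics/topz.png',cv2.resize(a,(800,480),interpolation=cv2.INTER_CUBIC))
a=cv2.imread('pics/scene0.png')[140:310,170:400]; cv2.imwrite('pics/scz.png',cv2.resize(a,(805*230//231,590),interpolation=cv2.INTER_CUBIC)[:, :800])
```

```text
(no output)
```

View pics/topz.png

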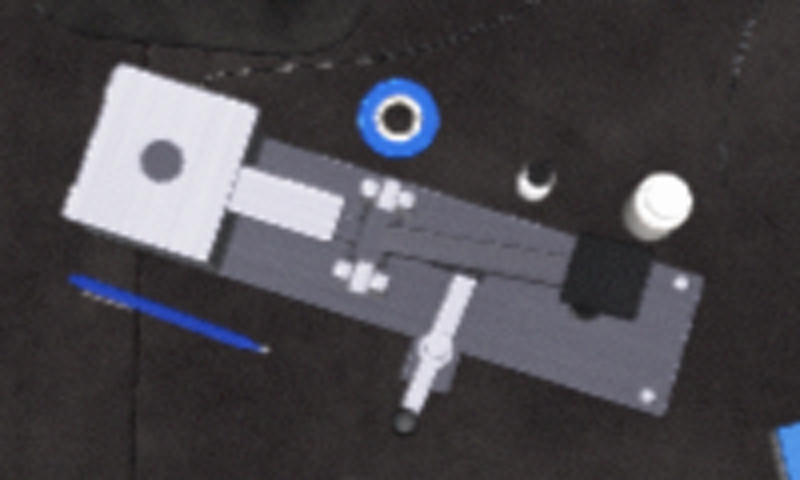

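View pics/scz.png

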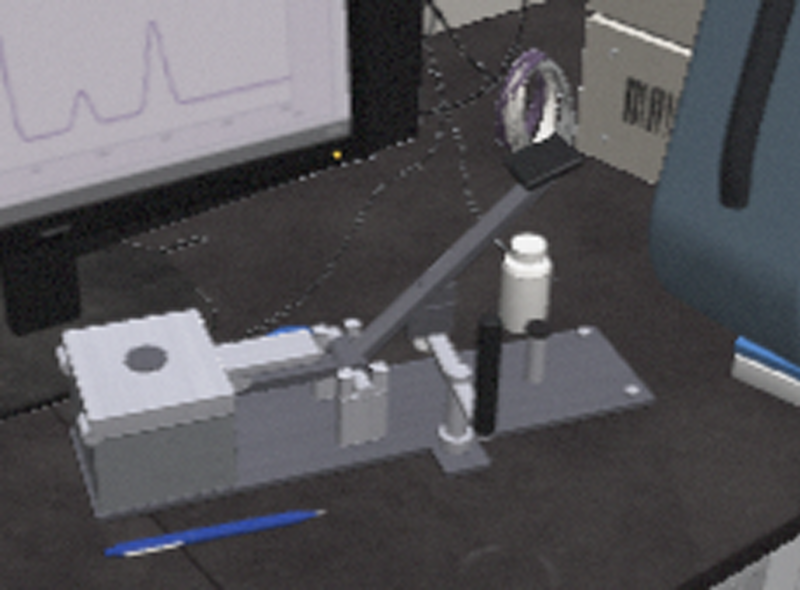

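```bash
cat >> h.py <<'E'
def w(p,P):
    c,s=np.cos(p[2]),np.sin(p[2]); return np.array([p[0]+c*P[0]-s*P[1],p[1]+s*P[0]+c*P[1],P[2]])
E
python3 - <<'E'
from h import *
from scipy.optimize import least_squares
t=cam('top'); s=cam('scene')
obs=[(t,(281.2,255.5),(None,'peg')),(s,(310.4,232.8),(None,'peg')),(t,(332.1,219.2),(-.136,0,.195)),(s,(326.,185.5),(-.136,0,.195)),
(t,(355.75,219.5),(-.22,-.05,.008)),(t,(346,253.5),(-.22,.05,.008)),(s,(358,254.7),(-.22,.05,.008)),(s,(339.4,235),(-.22,-.05,.008)),(t,(272.6,209.1),(0,0,.055)),(s,(269.2,240.5),(0,0,.055))]
def peg(a): return (-.06+.055*np.sin(a), .055+.055*np.cos(a), .15)
def res(p):
    return np.concatenate([proj(c,w(p,peg(p[3]) if P[0] is None else P))-u for c,u,P in obs])
r=least_squares(res,[.5,.03,1.3,0],loss='soft_l1')
print(r.x); print(np.round(res(r.x).reshape(-1,2),1).tolist())
p=r.x
np.save('pose.npy',p)
for n,P in dict(peg=peg(p[3]),pegend=peg(1.57),col=(-.06,.055,.15),pedal=(-.136,0,.195),pedend=(-.194,0,.076)).items(): print(n,np.round(w(p,P),4))
print('ex',np.cos(p[2]),np.sin(p[2]))
for nm in ['sample_bottle','sample_vial','tape_roll','blue_pen','filters']:
  for n,c in (('top',t),('scene',s)):
    print(nm,n,[(np.round(atz(c,q['position'],0),3).tolist(),round(q['confidence'],2)) for q in bot.spot_point(nm,n)][:2])
E
```

```text
[0.56350684 0.04842588 1.26748232 0.07871222]
[[-0.5, -0.2], [0.4, -1.8], [-1.8, -0.4], [-0.8, -1.0], [-0.0, -0.0], [-0.8, 1.1], [0.2, -0.9], [1.4, -2.1], [0.4, 0.2], [0.8, 3.0]]
peg [0.4421 0.0281 0.15  ]
pegend [0.5095 0.0601 0.15  ]
col [0.4931 0.0076 0.15  ]
pedal [ 0.5229 -0.0814  0.195 ]
pedend [ 0.5056 -0.1367  0.076 ]
ex 0.29868457318966424 0.954351887795329
sample_bottle top [([0.595, -0.147, 0.0], 0.77)]
sample_bottle scene [([0.593, -0.128, 0.0], 0.73), ([0.781, -0.322, 0.0], 0.58)]
sample_vial top [([0.615, -0.063, 0.0], 0.64)]
sample_vial scene []
tape_roll top [([0.649, 0.036, 0.0], 0.76), ([0.564, 0.058, 0.0], 0.46)]
tape_roll scene [([0.794, -0.337, 0.0], 0.26)]
blue_pen top [([0.52, 0.183, 0.0], 0.51)]
blue_pen scene [([0.519, 0.182, 0.0], 0.77)]
filters top [([0.412, -0.267, 0.0], 0.69)]
filters scene [([0.4, -0.269, 0.0], 0.65)]
```

Emit:
step_arm([
  [0.017,0.036,0],
  [0.034,0.072,0],
  [0.051,0.108,0],
  [0.068,0.144,0],
  [0.085,0.18,0],
  [0.102,0.216,0],
  [0.119,0.252,0],
  [0.136,0.288,0],
  [0.153,0.324,0],
  [0.17,0.36,0],
], spin=[0.1,0.2,0.3,0.4,0.5,0.6,0.7,0.8,0.9,1.0], grip=0)

```text
time: 2.95
tcp_pos: [0.3132, -0.1957, 0.2033]
ee_rot: [0.001, 0.81, 0.587, 0.0]
wrist_force: [0.8, -0.6, 0.5]
finger_gap: -0.004
```

Emit:
step_arm([
  [0.02,0.033,0],
  [0.043,0.066,0],
  [0.064,0.1,-0.015],
  [0.086,0.133,-0.035],
  [0.107,0.166,-0.06],
  [0.107,0.166,-0.088],
  [0.107,0.166,-0.088],
], spin=[0,0,0,0,0,0,0])

```text
time: 3.65
tcp_pos: [0.4174, -0.0275, 0.1121]
ee_rot: [-0.002, 0.809, 0.588, -0.002]
wrist_force: [-0.8, -0.5, -0.3]
finger_gap: -0.002
```

Run:
```python
from h import *
p=np.load('pose.npy')
st=bot.state(); print(st['time'],st['tcp_pos'],st['wrist_force'])
for n in ['top','scene','wrist']:
    c=cam(n); cv2.imwrite(f'pics/{n}1.png',c['img'])
    u=[proj(c,w(p,(-.06+.055*np.sin(p[3]),.055+.055*np.cos(p[3]),.15))),proj(c,st['tcp_pos'])]; print(n,u)
    if n=='wrist': print([(r['position'],r['confidence']) for r in bot.spot_point('stop_peg','wrist')])
a=[cv2.imread('pics/top1.png')[150:300,180:380],cv2.imread('pics/scene1.png')[150:300,200:400]]
cv2.imwrite('pics/z1.png',cv2.resize(np.hstack(a),(800,300),interpolation=cv2.INTER_CUBIC))
# arc plan relative: tool centre = col + R*(radial) - d*tangent
x0=st['tcp_pos']
for a in np.arange(.08,1.6,.1):
    d=.019; R=.055
    P=(-.06+R*np.sin(a)-d*np.cos(a), .055+R*np.cos(a)+d*np.sin(a), .115)
    print(round(a,2),np.round(w(p,P)-x0,3), round(-a,2))
```

```text
3.65 [ 0.41743983 -0.02753233  0.11207505] [-0.75721961 -0.53211716 -0.26051214]
top [array([280.69027269, 255.2558488 ]), array([303.54298429, 266.2831656 ])]
scene [array([310.81375904, 230.99711457]), array([336.06448036, 242.11623244])]
wrist [array([288.20600657, 138.15682424]), array([275.35243966, 240.82521066])]
[([286.5, 135.6], 0.61)]
0.08 [0.018 0.038 0.003] -0.08
0.18 [0.018 0.044 0.003] -0.18
0.28 [0.019 0.05  0.003] -0.28
0.38 [0.021 0.055 0.003] -0.38
0.48 [0.023 0.06  0.003] -0.48
0.58 [0.026 0.066 0.003] -0.58
0.68 [0.029 0.07  0.003] -0.68
0.78 [0.033 0.075 0.003] -0.78
0.88 [0.037 0.079 0.003] -0.88
0.98 [0.042 0.082 0.003] -0.98
1.08 [0.047 0.086 0.003] -1.08
1.18 [0.052 0.088 0.003] -1.18
1.28 [0.057 0.09  0.003] -1.28
1.38 [0.063 0.092 0.003] -1.38
1.48 [0.069 0.093 0.003] -1.48
1.58 [0.074 0.093 0.003] -1.58
```

View pics/z1.png

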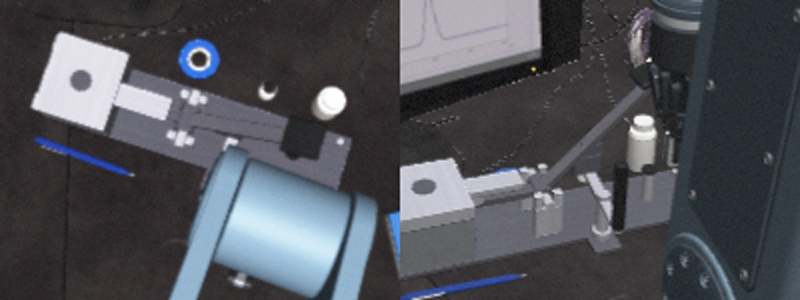

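View pics/wrist1.png

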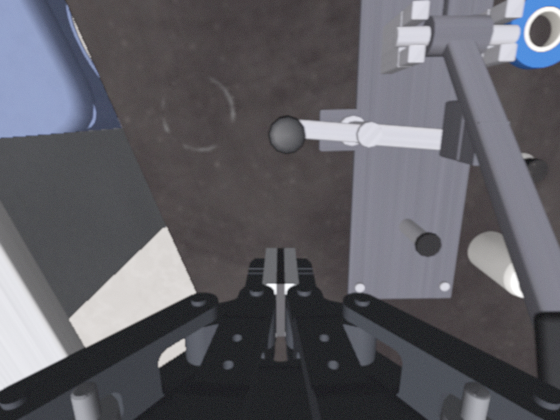

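Emit:
step_arm([
  [0.017,0.028,0.003],
  [0.018,0.038,0.003],
  [0.018,0.044,0.003],
  [0.019,0.05,0.003],
  [0.021,0.055,0.003],
  [0.023,0.06,0.003],
  [0.026,0.066,0.003],
  [0.029,0.07,0.003],
  [0.033,0.075,0.003],
  [0.037,0.079,0.003],
], spin=[0,-0.05,-0.15,-0.25,-0.35,-0.45,-0.55,-0.65,-0.75,-0.85])

```text
time: 4.85
tcp_pos: [0.4595, 0.0473, 0.1218]
ee_rot: [0.002, 0.98, 0.197, 0.002]
wrist_force: [0.6, 1.0, 0.5]
finger_gap: 0.0
```

Run:
```python
from h import *
p=np.load('pose.npy')
st=bot.state(); print(st['time'],st['tcp_pos'],st['wrist_force'],2*np.arctan2(st['ee_rot'][2],st['ee_rot'][1]))
c=cam('wrist'); cv2.imwrite(f'pics/wrist2.png',c['img'])
for r in bot.spot_point('stop_peg','wrist'):
    P=atz(c,r['position'],.15); d=w((0,0,-p[2]),P-[p[0],p[1],0]); print(r['position'],r['confidence'],P,d,'ang',np.arctan2(d[0]+.06,d[1]-.055))
x0=st['tcp_pos']
for a in np.arange(.88,1.7,.1):
    d=.017; R=.055
    P=(-.06+R*np.sin(a)-d*np.cos(a), .055+R*np.cos(a)+d*np.sin(a), .115)
    print(round(a,2),np.round(w(p,P)-x0,3), round(-a,2))
```

```text
4.85 [0.45950754 0.0472655  0.12183738] [0.62539704 1.02148568 0.48918646] 0.39684759416564497
0.88 [-0.003  0.005 -0.007] -0.88
0.98 [ 0.002  0.008 -0.007] -0.98
1.08 [ 0.007  0.011 -0.007] -1.08
1.18 [ 0.012  0.014 -0.007] -1.18
1.28 [ 0.017  0.016 -0.007] -1.28
1.38 [ 0.023  0.017 -0.007] -1.38
1.48 [ 0.029  0.018 -0.007] -1.48
1.58 [ 0.034  0.018 -0.007] -1.58
1.68 [ 0.04   0.018 -0.007] -1.68
```

View pics/wrist2.png

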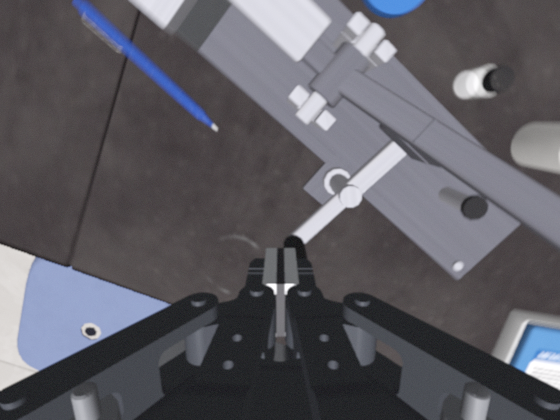

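Run:
```python
from h import *
p=np.load('pose.npy')
st=bot.state(); print(st['time'],st['tcp_pos'],st['wrist_force'],2*np.arctan2(st['ee_rot'][2],st['ee_rot'][1]))
c=cam('wrist')
def f(u,z):
    P=atz(c,u,z); d=w((0,0,-p[2]),P-[p[0],p[1],0]); return np.round(P,4),np.round(d,4)
print('peg',f((293,243),.15)); print('armend',f((399,149),.066)); print('col', f((350,196),.07))
print('tcp frame',w((0,0,-p[2]),st['tcp_pos']-[p[0],p[1],0]))
for a in [0,.1,.8,.9]: print(a,proj(c,w(p,(-.06+.055*np.sin(a),.055+.055*np.cos(a),.15))),proj(c,w(p,(-.06-.062*np.sin(a),.055-.062*np.cos(a),.066))))
print(proj(c,w(p,(-.22,.05,.008))),proj(c,w(p,(-.145,0,.055))))
I=c['img'];cv2.imwrite('pics/z2.png',cv2.resize(I[180:330,200:400],(800,600),interpolation=cv2.INTER_CUBIC))
t=cam('scene');cv2.imwrite('pics/scene2.png',cv2.resize(t['img'][150:300,200:400],(800,600),interpolation=cv2.INTER_CUBIC))
```

```text
4.95 [0.45960034 0.04744016 0.12165799] [-0.47202644  0.358386    0.27548261] 0.4008677049858931
peg (array([0.4726, 0.0479, 0.15  ]), array([-0.0277,  0.0866,  0.15  ]))
armend (array([ 0.5354, -0.0087,  0.066 ]), array([-0.0629,  0.0097,  0.066 ]))
col (array([0.4927, 0.0089, 0.07  ]), array([-0.0589,  0.0558,  0.07  ]))
tcp frame [-0.03197599  0.09886895  0.12165799]
0 [310.97079728 314.45432779] [413.75418327 127.25730714]
0.1 [303.19063853 307.93005845] [419.64853154 133.64268219]
0.8 [272.36369022 243.95941312] [437.26145568 189.18777778]
0.9 [272.09507203 233.02466903] [436.27487465 197.57795306]
[460.04064349 280.31026012] [477.81168566 208.07799399]
```

View pics/z2.png

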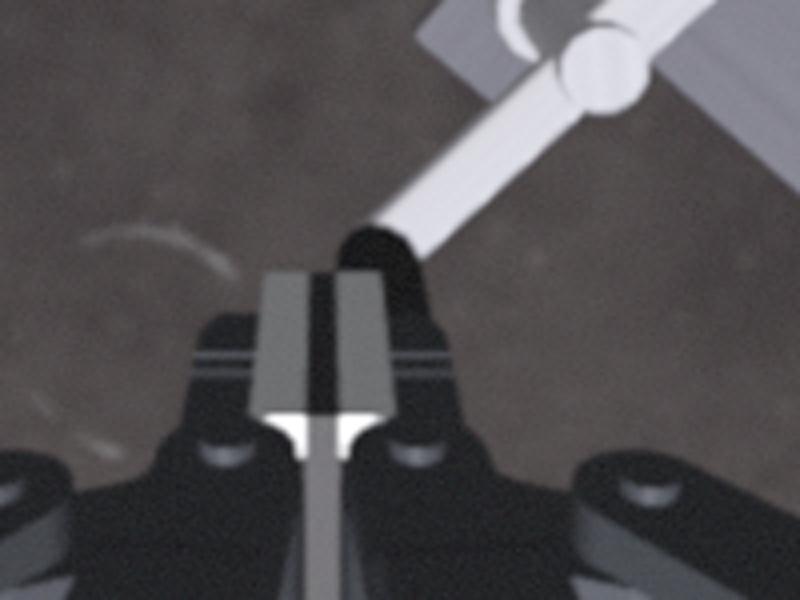

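View pics/scene2.png

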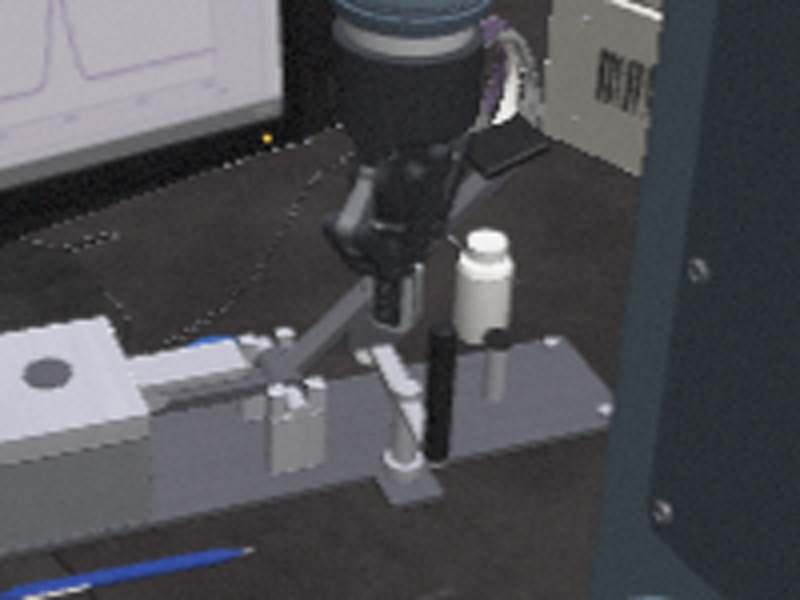

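Run:
```python
from h import *
p=np.load('pose.npy')
c=cam('scene'); st=bot.state()
f=lambda u:(u-np.array([200,150]))*4
print('tcp',f(proj(c,st['tcp_pos'])))
for a in [0,.1,.5,.85]: print(a,f(proj(c,w(p,(-.06+.055*np.sin(a),.055+.055*np.cos(a),.15)))),f(proj(c,w(p,(-.06+.055*np.sin(a),.055+.055*np.cos(a),.066)))))
print('pedal',f(proj(c,w(p,(-.136,0,.195)))),'corner',f(proj(c,w(p,(-.22,.05,.008)))), 'col',f(proj(c,w(p,(-.06,.055,.07)))))
t=cam('top'); print(proj(t,w(p,(-.06,.11,.15))),proj(t,w(p,(-.06,.11,.066))))
st=bot.state();print(st['tcp_pos'],st['q'])
```

```text
tcp [393.88007476 366.22523846]
0 [450.76116396 322.78164719] [442.28042596 446.44852534]
0.1 [441.18583616 324.25676139] [433.11422841 448.03407842]
0.5 [400.78548535 324.54930494] [394.48394678 448.4487495 ]
0.85 [366.95874075 317.56336808] [362.17085297 441.14523643]
pedal [500.72646835 138.14101476] corner [632.75027022 415.39483901] col [406.35685731 386.33636764]
[282.44504605 255.90676297] [281.94575836 256.86971397]
[0.45829789 0.0476853  0.12047199] [-0.15219933  0.01699485  1.9646453  -0.003718    1.15769315  1.01599143]
```

Run:
```python
from h import *
c=cam('scene'); cv2.imwrite('pics/scene3.png',cv2.resize(c['img'][190:270,265:345],(800,600)[:1]*1+(800,) if 0 else (600,600),interpolation=cv2.INTER_CUBIC))
st=bot.state(); print((proj(c,st['tcp_pos'])-[265,190])*7.5)
```

```text
[251.04222502 388.60991141]
```

View pics/scene3.png

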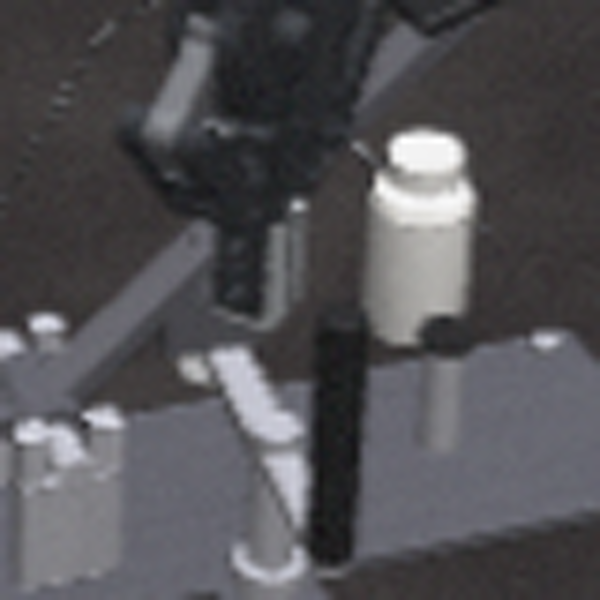

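Run:
```python
from h import *
s=cam('scene'); c=cam('wrist'); p=np.load('pose.npy')
o1,d1=ray(s,(299,233.3)); o2,d2=ray(c,(280,247))
A=np.array([d1,-d2]).T; t=np.linalg.lstsq(A,o2-o1,rcond=None)[0]; print(o1+t[0]*d1,o2+t[1]*d2)
print(bot.state()['tcp_pos'],bot.state()['ee_rot'],bot.state()['wrist_force'],c['world_from_camera'][:3,3])
# wrist: points check
for n,P in dict(corner=(-.22,.05,.008),corner2=(-.22,-.05,.008),buffer=(-.145,0,.055),col=(-.06,.055,.07)).items(): print(n,proj(c,w(p,P)))
cv2.imwrite('pics/w3.png',c['img'])
```

```text
[0.46010556 0.04581389 0.14096791] [0.46314518 0.05159571 0.1388264 ]
[0.4580457  0.04798992 0.12003253] [1.81711144e-03 9.79725496e-01 2.00336309e-01 1.16603955e-04] [ 0.2470385   0.60400026 -0.96224568] [0.52204472 0.07722927 0.29163483]
corner [462.03128421 280.140887  ]
corner2 [546.35061198 204.5812521 ]
buffer [480.84110603 207.47228663]
col [354.13602445 195.06721121]
```

View pics/w3.png

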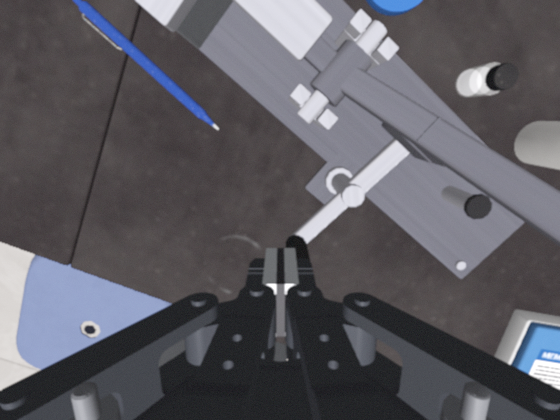

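Emit:
step_arm([
  [0,0,0.03],
  [0,0,0.06],
  [-0.01,-0.02,0.06],
  [-0.02,-0.04,0.06],
  [-0.03,-0.06,0.06],
  [-0.04,-0.075,0.06],
  [-0.04,-0.075,0.05],
  [-0.04,-0.075,0.02],
  [-0.04,-0.075,-0.022],
  [-0.04,-0.075,-0.022],
], spin=[0,0,0.12,0.25,0.37,0.49,0.61,0.73,0.86,0.86])

```text
time: 6.3
tcp_pos: [0.4136, -0.0256, 0.0936]
ee_rot: [-0.003, 0.807, 0.591, -0.002]
wrist_force: [-0.3, -0.4, -0.3]
finger_gap: -0.002
```

Run:
```python
from h import *
p=np.load('pose.npy')
s=cam('scene'); c=cam('wrist'); st=bot.state(); print(st['time'],st['tcp_pos'],st['wrist_force'],2*np.arctan2(st['ee_rot'][2],st['ee_rot'][1]))
cv2.imwrite('pics/w4.png',c['img'])
a=s['img'][190:290,280:380]; cv2.imwrite('pics/s4.png',cv2.resize(a,(600,600),interpolation=cv2.INTER_CUBIC)); print((proj(s,st['tcp_pos'])-[280,190])*6,proj(c,st['tcp_pos']))
print([(r['position'],r['confidence']) for r in bot.spot_point('stop_peg','wrist')])
for a in [0,.08,.15]: print(a,proj(c,w(p,(-.06+.055*np.sin(a),.055+.055*np.cos(a),.15))))
```

```text
6.4 [ 0.41751907 -0.02687054  0.09818985] [1.06775006 0.24577606 0.97770669] 1.2602834110955248
[331.80534815 343.53031757] [284.14989513 246.67267692]
[([301.9, 143.9], 0.84)]
0 [303.85680359 159.76882265]
0.08 [304.51633336 147.45225901]
0.15 [305.9158298  136.52275859]
```

View pics/w4.png

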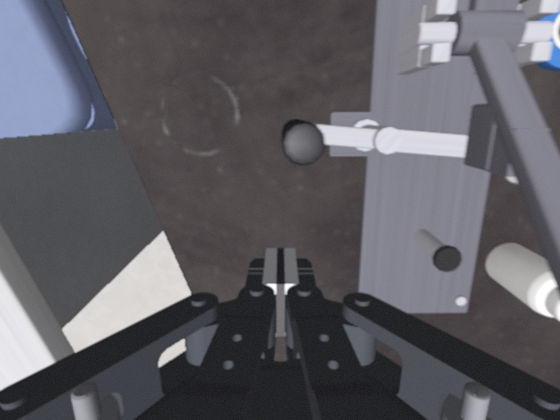

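View pics/s4.png

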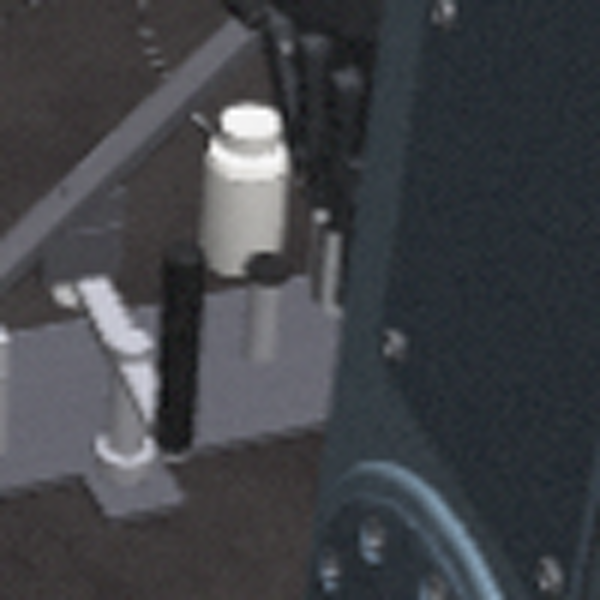

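Emit:
step_arm([
  [0.007,0.01,-0.01],
  [0.014,0.022,-0.01],
  [0.017,0.031,-0.01],
  [0.02,0.041,-0.01],
  [0.022,0.046,-0.01],
  [0.023,0.051,-0.01],
], spin=[0,0,0,0,-0.05,-0.1])

```text
time: 7.05
tcp_pos: [0.4428, 0.024, 0.0906]
ee_rot: [0.003, 0.837, 0.547, 0.002]
wrist_force: [0.2, -1.5, 0.1]
finger_gap: 0.006
```

```bash
cat > look.py <<'E'
from h import *
import sys
k=sys.argv[1]
p=np.load('pose.npy')
c=cam('wrist'); s=cam('scene'); st=bot.state(); print(st['time'],st['tcp_pos'],st['wrist_force'],2*np.arctan2(st['ee_rot'][2],st['ee_rot'][1]))
print('frame',w((0,0,-p[2]),st['tcp_pos']-[p[0],p[1],0]))
cv2.imwrite(f'pics/l{k}.png',np.hstack([cv2.resize(c['img'][90:350,130:470],(400,306)),cv2.resize(s['img'][150:303,200:400],(400,306))]))
print([(r['position'],r['confidence']) for r in bot.spot_point('stop_peg','wrist')])
for a in [0,.1,.3,.5,.7,.9,1.1,1.3,1.5]: print(a,proj(c,w(p,(-.06+.055*np.sin(a),.055+.055*np.cos(a),.15))).round(),proj(c,w(p,(-.06-.062*np.sin(a),.055-.062*np.cos(a),.066))).round())
E
python3 look.py 5
```

```text
7.15 [0.44247912 0.02430331 0.09030764] [ 0.08882902 -0.23322172 -0.4464134 ] 1.160639235519811
frame [-0.05917053  0.10829799  0.09030764]
[([279.9, 254.4], 0.6)]
0 [277. 306.] [461. 212.]
0.1 [276. 293.] [460. 222.]
0.3 [278. 267.] [456. 240.]
0.5 [287. 241.] [448. 257.]
0.7 [301. 216.] [436. 272.]
0.9 [322. 194.] [423. 285.]
1.1 [347. 174.] [407. 295.]
1.3 [376. 160.] [391. 302.]
1.5 [407. 151.] [373. 307.]
```

View pics/l5.png

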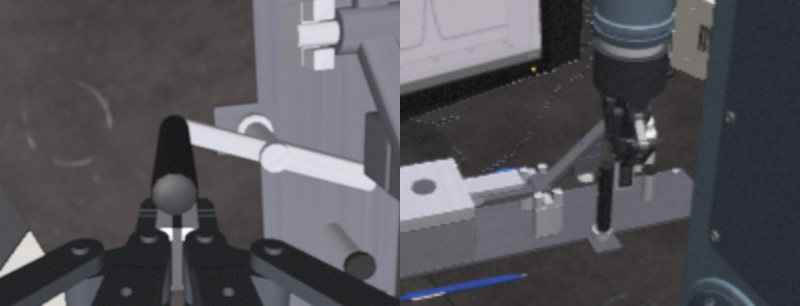

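```bash
cat > plan.py <<'E'
from h import *
p=np.load('pose.npy'); x0=bot.state()['tcp_pos']
for a in np.arange(.4,1.75,.1):
    d=.018; R=.054
    P=(-.06+R*np.sin(a)-d*np.cos(a), .055+R*np.cos(a)+d*np.sin(a), .09)
    print(round(a,2),np.round(w(p,P)-x0,3), round(-a,2))
E
python3 plan.py
```

```text
0.4 [-0.002  0.005 -0.   ] -0.4
0.5 [ 0.    0.01 -0.  ] -0.5
0.6 [ 0.003  0.015 -0.   ] -0.6
0.7 [ 0.007  0.019 -0.   ] -0.7
0.8 [ 0.01   0.024 -0.   ] -0.8
0.9 [ 0.015  0.027 -0.   ] -0.9
1.0 [ 0.019  0.031 -0.   ] -1.0
1.1 [ 0.024  0.034 -0.   ] -1.1
1.2 [ 0.029  0.036 -0.   ] -1.2
1.3 [ 0.035  0.038 -0.   ] -1.3
1.4 [ 0.04   0.039 -0.   ] -1.4
1.5 [ 0.046  0.04  -0.   ] -1.5
1.6 [ 0.051  0.04  -0.   ] -1.6
1.7 [ 0.057  0.04  -0.   ] -1.7
```

Emit:
step_arm([
  [-0.001,0.003,0],
  [0,0.006,0],
  [0,0.01,0],
  [0.003,0.015,0],
  [0.007,0.019,0],
  [0.01,0.024,0],
  [0.01,0.024,0],
], spin=[-0.1,-0.2,-0.3,-0.4,-0.5,-0.6,-0.65])

```text
time: 7.9
tcp_pos: [0.4526, 0.0483, 0.0905]
ee_rot: [0.003, 0.968, 0.252, 0.001]
wrist_force: [-0.3, 0.2, -0.5]
finger_gap: -0.0
```

```bash
python3 look.py 6;python3 plan.py
```

```text
8.0 [0.4524254  0.04804952 0.09043408] [-1.32354158 -0.16226285  0.04321845] 0.5128207855681701
frame [-0.03353748  0.10589837  0.09043408]
[([283.3, 254.3], 0.82)]
0 [321. 350.] [451. 137.]
0.1 [313. 342.] [457. 145.]
0.3 [299. 322.] [465. 163.]
0.5 [289. 299.] [469. 181.]
0.7 [285. 274.] [469. 201.]
0.9 [286. 247.] [465. 220.]
1.1 [294. 220.] [458. 237.]
1.3 [308. 193.] [447. 253.]
1.5 [327. 168.] [434. 267.]
0.4 [-0.012 -0.019 -0.   ] -0.4
0.5 [-0.01  -0.014 -0.   ] -0.5
0.6 [-0.007 -0.009 -0.   ] -0.6
0.7 [-0.003 -0.005 -0.   ] -0.7
0.8 [ 0. -0. -0.] -0.8
0.9 [ 0.005  0.004 -0.   ] -0.9
1.0 [ 0.009  0.007 -0.   ] -1.0
1.1 [ 0.014  0.01  -0.   ] -1.1
1.2 [ 0.019  0.012 -0.   ] -1.2
1.3 [ 0.025  0.014 -0.   ] -1.3
1.4 [ 0.03   0.016 -0.   ] -1.4
1.5 [ 0.036  0.016 -0.   ] -1.5
1.6 [ 0.041  0.017 -0.   ] -1.6
1.7 [ 0.047  0.016 -0.   ] -1.7
```

View pics/l6.png

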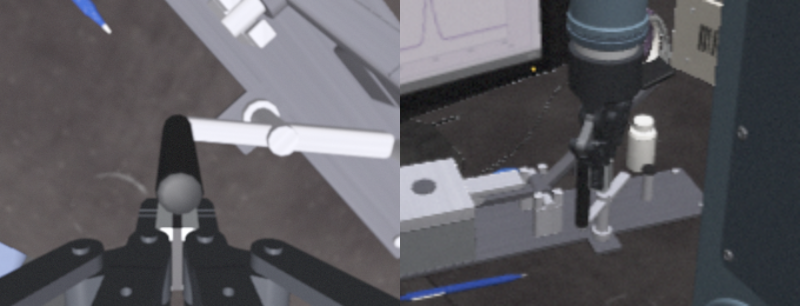

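Emit:
step_arm([
  [0.005,0.004,0],
  [0.009,0.007,0],
  [0.014,0.01,0],
  [0.019,0.012,0],
  [0.025,0.014,0],
  [0.03,0.016,0],
  [0.035,0.016,0],
  [0.037,0.016,0],
], spin=[-0.1,-0.2,-0.3,-0.4,-0.5,-0.6,-0.7,-0.72])

```text
time: 8.85
tcp_pos: [0.4894, 0.0639, 0.0904]
ee_rot: [0.003, 0.995, -0.103, -0.001]
wrist_force: [-1.3, -0.4, 1.1]
finger_gap: 0.003
```

```bash
python3 look.py 7;python3 plan.py
```

```text
8.95 [0.48946759 0.06385248 0.09042204] [ 0.36787001  0.09258835 -0.0236415 ] -0.20331732397097177
frame [-0.00739197  0.07526719  0.09042204]
[([280.5, 258.3], 0.89)]
0 [400. 383.] [388. 102.]
0.1 [388. 381.] [398. 103.]
0.3 [363. 375.] [418. 110.]
0.5 [341. 365.] [436. 121.]
0.7 [321. 350.] [450. 134.]
0.9 [305. 333.] [460. 151.]
1.1 [293. 311.] [467. 169.]
1.3 [286. 287.] [469. 188.]
1.5 [284. 261.] [467. 208.]
0.4 [-0.049 -0.035 -0.   ] -0.4
0.5 [-0.047 -0.03  -0.   ] -0.5
0.6 [-0.044 -0.025 -0.   ] -0.6
0.7 [-0.04 -0.02 -0.  ] -0.7
0.8 [-0.037 -0.016 -0.   ] -0.8
0.9 [-0.032 -0.012 -0.   ] -0.9
1.0 [-0.028 -0.009 -0.   ] -1.0
1.1 [-0.023 -0.006 -0.   ] -1.1
1.2 [-0.018 -0.004 -0.   ] -1.2
1.3 [-0.012 -0.002 -0.   ] -1.3
1.4 [-0.007 -0.    -0.   ] -1.4
1.5 [-0.001  0.    -0.   ] -1.5
1.6 [ 0.004  0.001 -0.   ] -1.6
1.7 [ 0.01  0.   -0.  ] -1.7
```

View pics/l7.png

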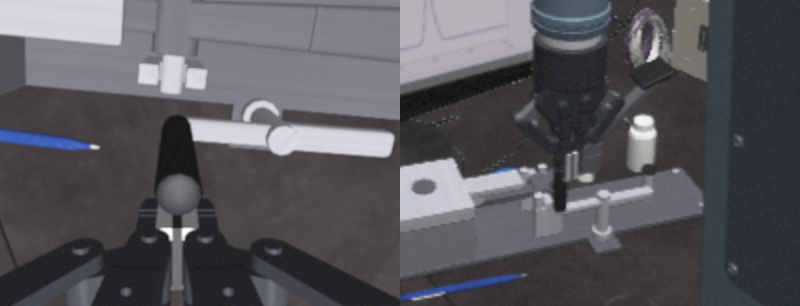

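Emit:
step_arm([
  [-0.012,0.003,0],
  [-0.012,0.003,0.04],
  [-0.012,0.003,0.085],
  [-0.012,0.003,0.13],
  [-0.01,0,0.17],
  [0,-0.035,0.17],
  [0.012,-0.075,0.17],
  [0.024,-0.115,0.17],
  [0.033,-0.146,0.17],
  [0.033,-0.146,0.17],
], spin=[0,0,0,0,0,0,0,0,0,0])

```text
time: 10.0
tcp_pos: [0.5221, -0.0854, 0.2601]
ee_rot: [0.004, 0.995, -0.103, -0.0]
wrist_force: [-0.7, 0.5, -0.1]
finger_gap: 0.006
```

```bash
cat > look2.py <<'E'
from h import *
import sys
k=sys.argv[1]
p=np.load('pose.npy')
c=cam('wrist'); s=cam('scene'); st=bot.state(); print(st['time'],st['tcp_pos'],st['wrist_force'],2*np.arctan2(st['ee_rot'][2],st['ee_rot'][1]))
print('frame',w((0,0,-p[2]),st['tcp_pos']-[p[0],p[1],0]))
cv2.imwrite(f'pics/l{k}.png',np.hstack([cv2.resize(c['img'],(400,300)),cv2.resize(s['img'][110:260,230:430],(400,300))]))
print('tcp px wrist',proj(c,st['tcp_pos']),'scene2x',(proj(s,st['tcp_pos'])-[230,110])*2)
for n in('wrist','scene'):
  for nm in ('pedal',): print(n,nm,[(r['position'],r['confidence']) for r in bot.spot_point(nm,n)][:2])
print('pred rest pedal wrist',proj(c,w(p,(-.136,0,.195))),'scene',proj(s,w(p,(-.136,0,.195))))
E
python3 look2.py 8
```

```text
10.1 [ 0.52147049 -0.08222771  0.25999539] [ 0.52943927 -0.20442947 -0.3003499 ] -0.20370987872685126
frame [-0.13724511  0.00109327  0.25999539]
tcp px wrist [277.59145152 244.61087104] scene2x [195.8561974  98.7669404]
wrist pedal [([273.9, 211.2], 0.93)]
scene pedal [([324.4, 186.2], 0.73)]
pred rest pedal wrist [276.15489534 210.28715461] scene [325.18161709 184.53525369]
```

View pics/l8.png

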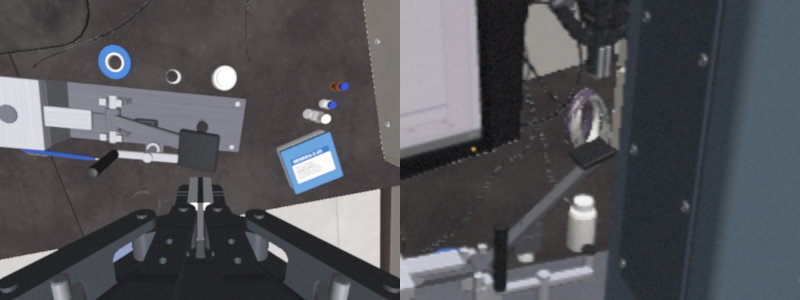

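Emit:
step_arm([
  [0,0,-0.02],
  [0,0,-0.04],
  [0,0,-0.055],
  [0,0,-0.06],
], spin=[0,0,0,0])

```text
time: 10.6
tcp_pos: [0.5203, -0.0792, 0.1986]
ee_rot: [0.002, 0.995, -0.1, -0.002]
wrist_force: [-0.7, 0.2, 0.1]
finger_gap: -0.003
```

```bash
python3 look2.py 9
python3 - <<'E'
import cv2
E
```

```text
10.7 [ 0.52105216 -0.0799345   0.19981809] [ 0.593978    0.19824141 -0.6387677 ] -0.20026506611134615
frame [-0.13518153  0.00217745  0.19981809]
tcp px wrist [283.75000397 241.93768029] scene2x [190.79093187 146.35749585]
wrist pedal [([283.9, 238.8], 0.88)]
scene pedal [([323.6, 184.8], 0.58)]
pred rest pedal wrist [285.44333962 235.3834969 ] scene [325.18161709 184.53525369]
```

View pics/l9.png

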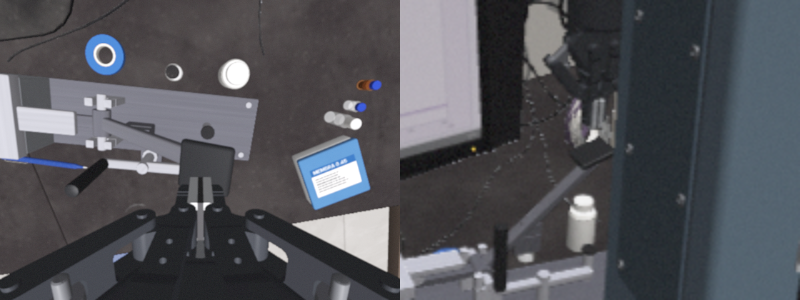

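Emit:
step_arm([
  [0,0,-0.005],
  [0,0,-0.01],
  [0,0,-0.015],
  [0,0,-0.02],
  [0,0,-0.02],
], spin=[0,0,0,0,0])

```text
time: 11.3
tcp_pos: [0.5214, -0.0806, 0.1801]
ee_rot: [0.003, 0.995, -0.1, -0.001]
wrist_force: [0.4, -0.2, 0.8]
finger_gap: 0.002
```

```bash
python3 look2.py 10
```

```text
11.4 [ 0.52194075 -0.08071184  0.18100103] [ 0.092745   -0.08794696 -0.2880608 ] -0.20099172828198264
frame [-0.13565797  0.00109724  0.18100103]
tcp px wrist [282.99831077 242.29637621] scene2x [189.63547481 159.99487604]
wrist pedal [([281.4, 254.3], 0.77), ([464.3, 245.0], 0.56)]
scene pedal [([321.8, 187.6], 0.81)]
pred rest pedal wrist [284.2388726  250.54766864] scene [325.18161709 184.53525369]
```

View pics/l10.png

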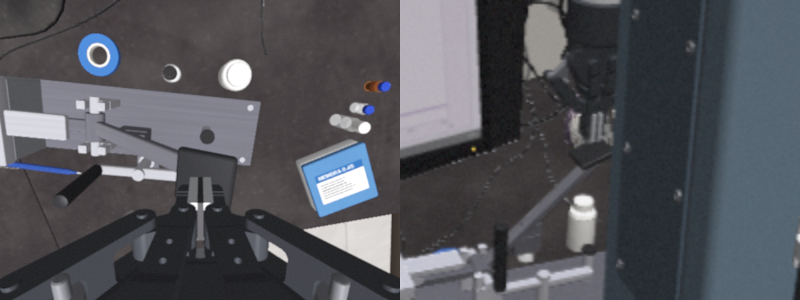

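```bash
cat > plan2.py <<'E'
from h import *
p=np.load('pose.npy'); x0=bot.state()['tcp_pos']; r=np.hypot(.136,.14); f0=np.arctan2(.14,.136)
for k in range(0,15):
    a=f0-.05*k
    P=(-r*np.cos(a),0,.055+r*np.sin(a)-.020)
    print(round(.05*k,2),np.round(w(p,P)-x0,3),np.round(P,3))
E
python3 plan2.py
```

```text
0.0 [ 0.001 -0.001 -0.006] [-0.136  0.     0.175]
0.05 [-0.001 -0.007 -0.013] [-0.143  0.     0.168]
0.1 [-0.003 -0.013 -0.021] [-0.149  0.     0.161]
0.15 [-0.005 -0.019 -0.028] [-0.155  0.     0.153]
0.2 [-0.007 -0.025 -0.036] [-0.161  0.     0.145]
0.25 [-0.008 -0.03  -0.044] [-0.166  0.     0.137]
0.3 [-0.01  -0.034 -0.053] [-0.171  0.     0.129]
0.35 [-0.011 -0.038 -0.062] [-0.176  0.     0.12 ]
0.4 [-0.012 -0.042 -0.07 ] [-0.18   0.     0.111]
0.45 [-0.013 -0.046 -0.079] [-0.183  0.     0.102]
0.5 [-0.014 -0.049 -0.089] [-0.186  0.     0.093]
0.55 [-0.015 -0.051 -0.098] [-0.189  0.     0.083]
0.6 [-0.016 -0.053 -0.108] [-0.191  0.     0.074]
0.65 [-0.016 -0.055 -0.117] [-0.193  0.     0.064]
0.7 [-0.017 -0.056 -0.127] [-0.194  0.     0.054]
```

Emit:
step_arm([
  [0,-0.002,-0.008],
  [-0.001,-0.007,-0.014],
  [-0.003,-0.013,-0.022],
  [-0.005,-0.019,-0.03],
  [-0.007,-0.025,-0.038],
], spin=[0,0,0,0,0])

```text
time: 12.0
tcp_pos: [0.5155, -0.107, 0.1435]
ee_rot: [0.004, 0.995, -0.1, 0.001]
wrist_force: [-0.0, 0.1, 4.3]
finger_gap: -0.001
```

```bash
python3 look2.py 11; python3 plan2.py | sed -n 4,15p
```

```text
12.1 [ 0.51469947 -0.10708041  0.14254011] [-0.29200851 -1.03141046  2.43160823] -0.20215779962422947
frame [-1.62985730e-01  1.32078952e-04  1.42540108e-01]
tcp px wrist [283.21829248 243.30929028] scene2x [207.5363263  184.18739952]
wrist pedal [([275.1, 266.4], 0.71), ([455.3, 258.0], 0.69)]
scene pedal [([331.3, 192.6], 0.72)]
pred rest pedal wrist [220.0164622  284.99175913] scene [325.18161709 184.53525369]
0.15 [0.002 0.007 0.01 ] [-0.155  0.     0.153]
0.2 [0.    0.001 0.002] [-0.161  0.     0.145]
0.25 [-0.001 -0.004 -0.006] [-0.166  0.     0.137]
0.3 [-0.003 -0.009 -0.015] [-0.171  0.     0.129]
0.35 [-0.004 -0.013 -0.023] [-0.176  0.     0.12 ]
0.4 [-0.005 -0.017 -0.032] [-0.18   0.     0.111]
0.45 [-0.006 -0.02  -0.041] [-0.183  0.     0.102]
0.5 [-0.007 -0.023 -0.051] [-0.186  0.     0.093]
0.55 [-0.008 -0.026 -0.06 ] [-0.189  0.     0.083]
0.6 [-0.009 -0.028 -0.07 ] [-0.191  0.     0.074]
0.65 [-0.009 -0.029 -0.079] [-0.193  0.     0.064]
0.7 [-0.01  -0.031 -0.089] [-0.194  0.     0.054]
```

View pics/l11.png

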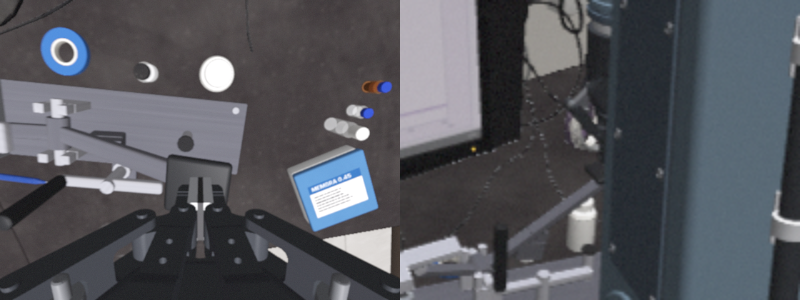

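Emit:
step_arm([
  [-0.001,-0.004,-0.008],
  [-0.003,-0.009,-0.017],
  [-0.004,-0.013,-0.026],
  [-0.005,-0.017,-0.035],
  [-0.006,-0.02,-0.044],
  [-0.007,-0.023,-0.054],
], spin=[0,0,0,0,0,0])

```text
time: 12.8
tcp_pos: [0.5089, -0.1311, 0.0902]
ee_rot: [0.005, 0.995, -0.101, 0.001]
wrist_force: [-1.5, -5.6, 6.3]
finger_gap: 0.002
```

```bash
python3 look2.py 12; python3 plan2.py | sed -n 9,15p
```

```text
12.9 [ 0.50775114 -0.13012722  0.08871325] [ 0.53384635 -1.90858989  1.0580722 ] -0.20211205966785126
frame [-1.87055853e-01 -1.20495433e-04  8.87132485e-02]
tcp px wrist [281.55411874 243.79084483] scene2x [221.29419251 218.21608333]
wrist pedal []
scene pedal []
pred rest pedal wrist [ 84.93093195 385.23464205] scene [325.18161709 184.53525369]
0.4 [0.002 0.006 0.022] [-0.18   0.     0.111]
0.45 [0.001 0.003 0.013] [-0.183  0.     0.102]
0.5 [-0.    -0.     0.003] [-0.186  0.     0.093]
0.55 [-0.001 -0.003 -0.006] [-0.189  0.     0.083]
0.6 [-0.002 -0.005 -0.015] [-0.191  0.     0.074]
0.65 [-0.002 -0.007 -0.025] [-0.193  0.     0.064]
0.7 [-0.002 -0.008 -0.035] [-0.194  0.     0.054]
```

View pics/l12.png

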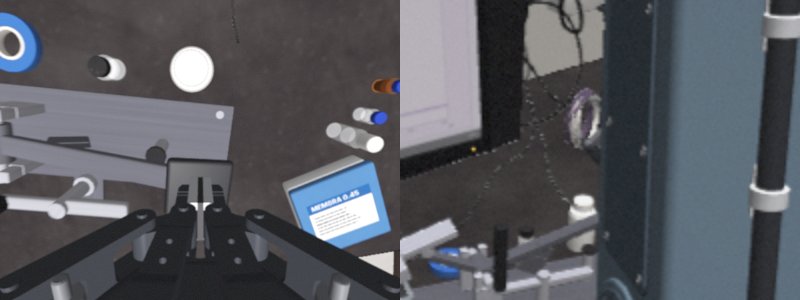

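Emit:
step_arm([
  [-0.001,-0.002,-0.008],
  [-0.002,-0.004,-0.017],
  [-0.002,-0.005,-0.026],
  [-0.002,-0.006,-0.034],
  [-0.002,-0.006,-0.036],
], spin=[0,0,0,0,0])

```text
time: 13.5
tcp_pos: [0.5052, -0.135, 0.0517]
ee_rot: [0.003, 0.995, -0.101, -0.001]
wrist_force: [-0.8, -4.8, 2.7]
finger_gap: -0.002
```

```bash
python3 look2.py 13
python3 - <<'E'
from h import *
t=cam('top'); cv2.imwrite('pics/t13.png',cv2.resize(t['img'][150:300,180:380],(800,600)))
for i in range(4):
    cam('wrist'); st=bot.state(); print(st['tcp_pos'].round(4),st['wrist_force'].round(1))
E
```

```text
13.6 [ 0.50545973 -0.13459253  0.05228502] [-1.01205011 -1.25825095  0.97704847] -0.20229869923793448
frame [-0.19200174  0.0007326   0.05228502]
tcp px wrist [281.96863713 242.76238705] scene2x [222.51098563 241.97754254]
wrist pedal []
scene pedal []
pred rest pedal wrist [-116.07935541  597.3086983 ] scene [325.18161709 184.53525369]
[ 0.5058 -0.1343  0.0529] [-0.  -1.7  0.1]
[ 0.5059 -0.1344  0.053 ] [ 0.4 -0.   0.9]
[ 0.5059 -0.1346  0.0531] [ 0.1 -0.7  0. ]
[ 0.506  -0.1347  0.0532] [-0.3  0.1  0.3]
```

View pics/l13.png

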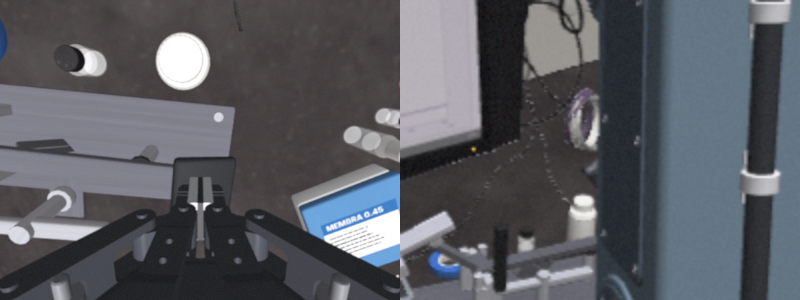

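View pics/t13.png

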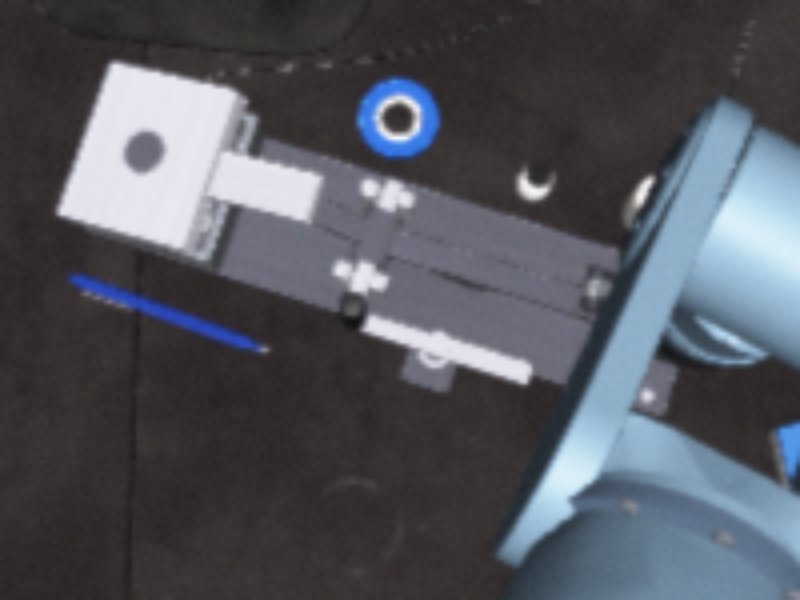

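```bash
python3 -c "
from h import *
st=bot.state();print(st['q'].round(4),st['joint_torque'].round(2),st['tcp_pos'])"
```

```text
[-0.4838  0.2577  1.8503 -0.0056  1.0318  1.2916] [-0.000e+00 -4.209e+01 -2.891e+01 -1.000e-02 -0.000e+00  0.000e+00] [ 0.50600804 -0.13468671  0.05319745]
```

Emit:
step_arm([
  [0,-0.001,-0.004],
  [0,-0.001,-0.006],
  [0,-0.001,-0.006],
], spin=[0,0,0])

```text
time: 14.25
tcp_pos: [0.5071, -0.1357, 0.0496]
ee_rot: [0.003, 0.995, -0.101, 0.001]
wrist_force: [-5.7, 4.5, 20.1]
finger_gap: 0.004
```

```bash
cat > look3.py <<'E'
from h import *
import sys
for i in range(3):
    c=cam('wrist'); st=bot.state(); print(st['time'],st['tcp_pos'].round(4),st['wrist_force'].round(1),st['joint_torque'].round(2))
s=cam('scene'); t=cam('top')
cv2.imwrite(f'pics/m{sys.argv[1]}.png',np.vstack([np.hstack([cv2.resize(c['img'],(400,300)),cv2.resize(s['img'][150:300,170:370],(400,300))]),np.hstack([cv2.resize(t['img'][150:255,180:320],(400,300)),cv2.resize(s['img'][220:270,240:310],(400,300))])]))
E
python3 look3.py 14
```

```text
14.3 [ 0.5071 -0.1357  0.0496] [-6.5  5.2 20.4] [ -1.5  -33.52 -25.37  -0.42  -2.24   0.04]
14.35 [ 0.5071 -0.1357  0.0496] [-5.9  4.4 19.9] [ -1.48 -33.56 -25.35  -0.41  -2.23   0.04]
14.4 [ 0.5071 -0.1357  0.0496] [-6.   4.1 20.9] [ -1.47 -33.59 -25.34  -0.41  -2.22   0.04]
```

View pics/m14.png

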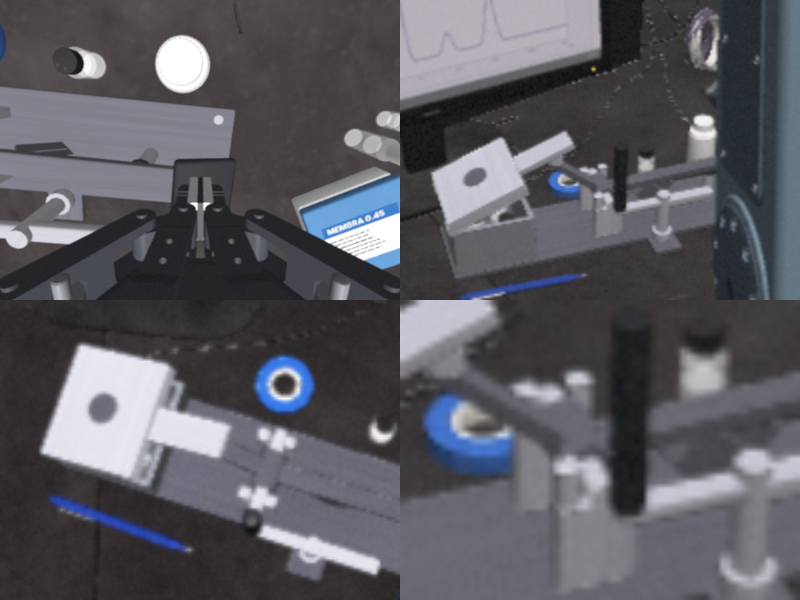

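Run:
```python
from h import *
p=np.load('pose.npy'); c=cam('wrist'); t=cam('top'); s=cam('scene')
def lev(b,P): # long end down by b
    x,y,z=P; ca,sa=np.cos(b),np.sin(b); return (x*ca-z*sa, y, .055+ x*sa+z*ca)
def flap(b,P):
    x,y,z=P; return (.187+x*np.cos(b)+z*np.sin(b),y,.072-x*np.sin(b)+z*np.cos(b))
I=c['img'].copy(); J=s['img'].copy()
for b,col in ((.6,(0,0,255)),(.7,(0,255,0))):
    tl=np.radians(20)
    q=[lev(b,(-.136+dx*np.cos(tl),dy,.14-dx*np.sin(tl))) for dx,dy in((-.0225,-.021),(.0225,-.021),(.0225,.021),(-.0225,.021))]
    cv2.polylines(I,[np.array([proj(c,w(p,x)) for x in q]).astype(int)],True,col)
for b,col in ((.0,(255,0,0)),(.30,(0,0,255)),(.37,(0,255,0))):
    q=[flap(b,(dx,dy,.018)) for dx,dy in((-.094,-.052),(0,-.052),(0,.052),(-.094,.052))]
    cv2.polylines(J,[np.array([proj(s,w(p,x)) for x in q]).astype(int)],True,col)
cv2.imwrite('pics/v.png',np.hstack([cv2.resize(I[180:330,200:400],(400,300)),cv2.resize(J[170:320,160:360],(400,300))]))
st=bot.state();print(st['time'],st['tcp_pos'],st['wrist_force'])
```

```text
14.65 [ 0.50713676 -0.13568482  0.04958778] [-4.86238122  4.29083287 20.1140474 ]
```

View pics/v.png

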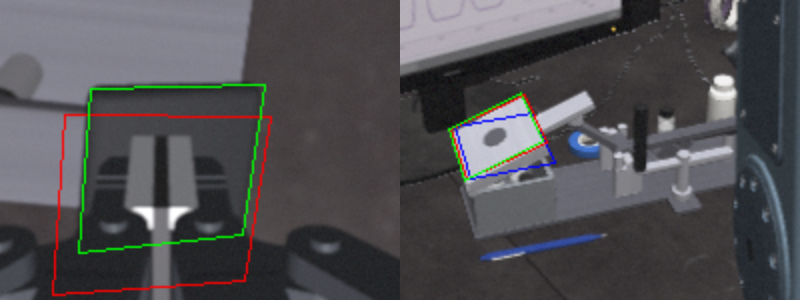

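```bash
python3 -c "
from plant import bot
print(bot.close_job()); print(bot.state()['wrist_force'])"
```

```text
the job is handed in; nothing more can be done
None
the job is handed in; nothing more can be done
```

The safe's flap is open and held: I swung the stop clear, pressed the pedal onto its buffer, and handed the job in at about 14.7 s with the arm still pressing.

**Stop:** The first push at the peg failed. The finger got past the peg without turning the stop, I think because the real fingertip was about 20 mm higher than the reported tool height. I went back, came in lower, and turned the stop to about 1.5 rad. Its arm now lies beside the lever.

**Pedal:** The fingertip followed the pedal's arc down until the arm held it against a firm stop at a steady 20 N or so.

**Last checks:**
- **Lever and flap:** Overlaying the expected positions on the pictures, the pedal matches full travel (about 0.7 rad) and the flap matches about 0.37 rad raised.
- **Cradle and loose items:** The lever's pin looks seated in its cradle. The vial, tape and pen looked undisturbed; so did the bottle and box in the wrist view, but I did not measure any of them again.

**Readings that disagreed:**
- **Fingertip height:** It stayed about 20 mm off the reported value throughout.
- **Wrist force:** It read near zero just before the final 6 mm press and about 20 N after it. I did not find out why.

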